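# Gauge a sample bar against a flip stop

## Robot

A 6-joint arm with a two-finger parallel gripper is mounted at the origin on a cart in front of the work surface, level with it; the furniture and walls round the work are solid. World frame = base frame: x ahead of the robot, y to its left, z up, the work surface at z = 0. Lengths are in mm, angles in rad, forces in N, time in s.
With the tool pointing down it reaches from about 350 to 850 mm from the base axis. Payload 8.1 kg.
Tool frame: the origin (TCP) lies at the very end of the fingers, on their centre line; the grasp point (between the pads) lies bot.pinch_z behind it (bot.pinch_z is the distance from the TCP to the grasp point, in mm); z points along the fingers, y is the direction in which the jaws open and shut (so a half turn about z gives the same grasp; the last joint's range is limited). The gripper opens to 85 mm and grips with 20 to 120 N. Pads are 22 mm wide; open, the fingers measure 114 mm over their backs; the gripper's body (76 mm by 85 mm) begins 54 mm behind the grasp point. The pads swing forward as they close: fully open they stand 13 mm farther back than shut.
Start: joints at [1.045, 0.13, 1.488, -0, 1.523, -0.085], TCP at [255.978, 542.661, 231.292] pointing down, gripper open.
Joint ranges: [-2.96, 2.96], [-0.89, 2.26], [0.02, 2.5], [-1.34, 4.48], [0, 2.73], [-2.66, 2.66]. Speed limits (rad/s): [2.39, 2.39, 2.79, 3.14, 3.14, 3.14].

## Interface

Orientations are given as a rotation vector (axis times angle).
In Python, from plant import bot, imaging, ticket gives the robot as it stands.
- The arm moves only by the tool send_rows, never from a script. Its argument "commands" is a list that holds one entry, the list of rows, each a list of 7 numbers: the opening in per cent of the stroke, from 0 (shut) to 100 (fully open), then the shift along the tool's x, y, z in m, then the turn, a rotation vector about the tool's x, y, z in degrees. A call has 1 to 12 rows; each row is the pose to reach, as a shift and turn from the pose commanded when the call began, along the tool's axes at that moment; what a row does not reach only later rows make up. A row lasts 1/8 s, in which the tool goes at most 62.5 mm and 10.7 degrees, less where a joint would pass 70% of its speed; a pose out of reach is approached as far as the arm can. A call with a gripper value outside its range is refused whole. The fingers move at their own pace and stop on an object; "grip_force" is the grip in N (left out, the last holds). Time passes only in rows, so rows that repeat a pose let the fingers close. It gives the time, the measured TCP pose, the force and the opening at its end, in the units of the state.
- bot.observe(): the state, without advancing time (a new reading comes with each control period).
- imaging.camera(name): name is "scene" or "top" or "wrist"; returns the picture (480x640x3 uint8, blue, green, red); there is no depth.
- imaging.camera_params(name): a dict with "K" (3x3 intrinsics, pixels), "world_from_camera" (4x4, takes a point from camera to world coordinates). Camera axes: x right, y up, looking along -z (the intrinsics and any distortion apply to the point x, -y, -z); pixel columns grow to the right and rows downward; lengths in mm; the calibration is good to about 2 mm. A picture is of the moment at which its call begins: read the wrist's pose just before it. camera_params takes no time and is no camera call; for the wrist camera it gives the pose at the moment of the call.
- ticket.sign_off(): hands the job in, once; it reports no verdict.
Trained networks look in the newest picture that a camera, given by its name, has taken for a name from the list of things; names that differ only in an ending like _2 or _b are one class to them, and where a whole thing is asked for, a point or a joint stands for the part that bears it (a point fixed in the world has none). Each returns a list of dicts, best first, with "confidence" (0 to 1); they miss things now and then, are a little off and sometimes report something else, mostly with a low value. They report only what shows in the picture. A call takes as long as a camera call. They do not tell look-alikes from the thing itself.
- imaging.search_frame(name, camera): "rect" ([left, top, width, height] in pixels, round what is visible of it).
The state is a dict: "clock": time; "qpos": joint angles; "joint_vel": joint speeds; "joint_torque": joint torques, N m; "position": TCP position; "tcp_rot": TCP orientation; "force": force on the tool from outside, world axes, zero at the start; "moment": the same for the moment, N m; "opening": finger opening in mm.
Only numpy, scipy, OpenCV 4.12 (cv2) and the standard library are available. Lean on these libraries where they do the work, as an engineer would, in place of code of your own. Each camera call takes 0.05 s, during which the arm holds its last target.

## Task

Flip the yellow flip stop down onto the fence of the gauging fixture. Bring the blue sample bar flat against the fence and push it along the fence, firmly but gently, until its end seats on the stop's brass-tipped gauge rod. Then, leaving the bar where it was gauged, flip the stop back up clear of it; do not disturb the other things on the bench.

Things in the scene. Friction and masses are not known exactly. Their poses are not given: they have to be found in the camera images.
- fixture: grey gauging fixture fixed to the worktop. Origin: centre of its underside. Bed plate 150 mm (x) by 340 mm (y), its top 12 mm above the origin. An aluminium fence 20 mm thick runs along its far side, parallel to the fixture's y axis: its working face looks to -x at x = +50 mm and its top is 38 mm above the origin
- leaf (a joint): angle of the yellow flip stop, rad: 0 = down on the fence (end stop; its arm is then level and points to the fixture's -x), 1.57 = upright, 1.75 = end stop leaning slightly back. A stiff hinge: the stop stays where it is left; moving it takes about 1.5 to 2 N at the knob
- stop_hinge (a point): on the hinge axis of the flip stop, at x = +60, y = +110, z = 48 mm of the fixture; the axis is parallel to the fixture's y axis. The arm is 16 mm wide; a dark block under it, 20 mm along y and 15 to 37 mm from the axis toward the knob, carries the gauge rod and reaches to 2 mm above the bed when down
- rod_zone (a point): fixed point on the fixture (x = +36, y = +84, z = 26 mm): the middle of where the gauge rod's brass tip (15 mm diameter, pointing to the fixture's -y) can be when the stop is down. The rod is clamped at a different setting each time, not given: its tip face is up to 7 mm either way along y, to be found by touch. 4 N or more seats the bar on it; above 20 N is too much
- leaf_knob (a point): centre of the flip stop's black cross knob, a cylinder of 14 mm diameter and 26 mm length lying along the fixture's y axis, at the arm's free end, 88 mm from the hinge axis and level with it when down. It can be pinched on its two flat ends from above, and it turns between the fingertips while the stop swings
- bar_center (a point): centre of the loose blue sample bar, 26 x 100 x 26 mm, 0.12 kg; its y axis runs along its length and its +y end, marked by a white line, faces the stop. It lies on the fixture's bed, short of the rod and away from the fence, slightly askew; flat on the fence its centre is at x = +37 mm, z = 25 mm of the fixture
- masking_tape: roll of masking tape lying on the bench, 106 mm across, 24 mm high, origin under its centre; leave alone
- marker_black: black marker pen lying on the bench, 138 mm long, origin under its centre; leave alone
- petri_dish: petri dish on the bench, 91 mm across, 15 mm high, origin under its centre; leave alone
- timer: bench timer, 38 x 72 x 62 mm, standing behind the fixture, origin under its centre; leave alone
Things that resemble listed ones, but are neither listed nor needed, are in the scene too. Of the things shaped like the part that bears bar_center, the blue one is meant.

How it is judged:
By the outcome, as a careful person would: the job done as asked, in the order asked, and still so for the second after the job is handed in, with the robot touching nothing.
It also fails if it takes over 72 s, if anything falls off the work surface, if the arm or the gripper's body presses on something with over 40 N, if the wrist force passes 120 N, or if a joint passes its speed limit or range.

## Working session

There is one attempt and no reset: what is moved stays moved. The work goes in short steps, Python scripts to look and compute and a tool call to move; the robot and the scene stay as the last step left them, time stands still between calls to the robot, and variables do not carry over. Pictures are saved under pics/ and viewed, and the job is handed in when it is done.

Besides the shell and the picture viewer there is one more tool, called after "Emit:" by a JSON object that holds its "op" and its "data". send_rows: Moves the arm, as the interface text tells. Its arguments: {"type":"object","properties":{"commands":{"type":"array"},"grip_force":{"type":"number"}},"required":["commands"]}

```bash
ls; mkdir -p pics; python3 - <<'E'
from plant import bot, imaging
import cv2,json
print(bot.observe(), bot.pinch_z)
for n in ["scene","top","wrist"]:
    im=imaging.camera(n); cv2.imwrite(f"pics/{n}0.png",im)
    p=imaging.camera_params(n); print(n,p)
    for t in ["fixture","leaf_knob","bar_center","timer"]:
        print(t,[(r["rect"],round(r["confidence"],2)) for r in imaging.search_frame(t,n)][:4]) if n!="wrist" else 0
E
```

```text
pics
{'clock': 0.0, 'qpos': array([ 1.04457586e+00,  1.31185267e-01,  1.48927859e+00, -6.35778661e-06,
        1.52297320e+00, -8.54027859e-02]), 'joint_vel': array([ 4.08708177e-04,  6.57132325e-05,  8.86153552e-04, -6.94728767e-04,
       -8.96207205e-04,  2.00374646e-05]), 'joint_torque': array([ 7.02784764e-04, -5.69402289e+01, -5.00547945e+01, -3.10930436e-04,
        1.50271249e-02,  1.79793460e-05]), 'position': array([255.71789925, 542.17970847, 230.23039879]), 'tcp_rot': array([-6.86721155e-01, -3.06505468e+00,  2.76527818e-03]), 'force': array([-0.23236639, -0.50188659, -0.07452333]), 'moment': array([ 0.02760057,  0.02959469, -0.01011797]), 'opening': 85.26311543371905} 18.700000000000003
scene {'K': array([[456.4730414 ,   0.        , 319.73575529],
       [  0.        , 456.4730414 , 243.10728127],
       [  0.        ,   0.        ,   1.        ]]), 'world_from_camera': array([[ 7.38655276e-01,  4.26217610e-01, -5.22232641e-01,
        -1.17352024e+02],
       [-6.74073156e-01,  4.71302669e-01, -5.68769879e-01,
        -7.70280441e+02],
       [ 3.70989876e-03,  7.72147
[... 1009 characters left out ...]
 0.62)]
bar_center [([288.1, 330.1, 43.6, 10.3], 0.8), ([393.3, 310.8, 50.6, 25.5], 0.76)]
timer [([227.7, 152.0, 37.5, 20.0], 0.83), ([230.7, 226.9, 151.0, 72.7], 0.39)]
wrist {'K': array([[349.23338649,   0.        , 325.37224868],
       [  0.        , 349.23338649, 238.10763157],
       [  0.        ,   0.        ,   1.        ]]), 'world_from_camera': array([[ 4.26056418e-01, -8.67185864e-01, -2.57807305e-01,
         1.89550377e+02],
       [ 9.04696363e-01,  4.08186954e-01,  1.22097920e-01,
         5.72464354e+02],
       [-6.48011203e-04, -2.85257934e-01,  9.58450568e-01,
         3.72913578e+02],
       [ 0.00000000e+00,  0.00000000e+00,  0.00000000e+00,
         1.00000000e+00]])}
```

View pics/scene0.png

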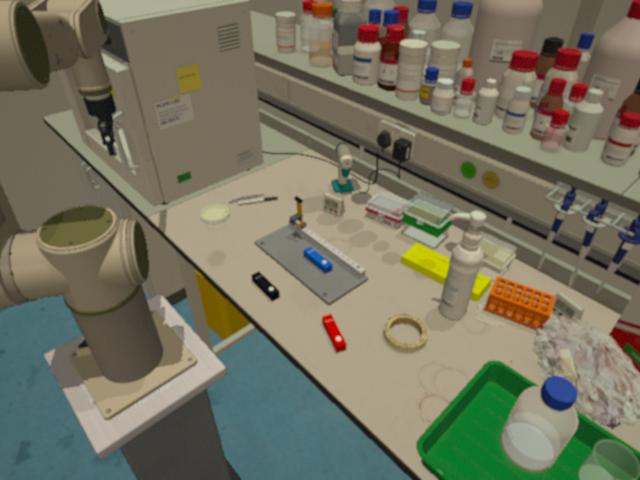

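View pics/top0.png

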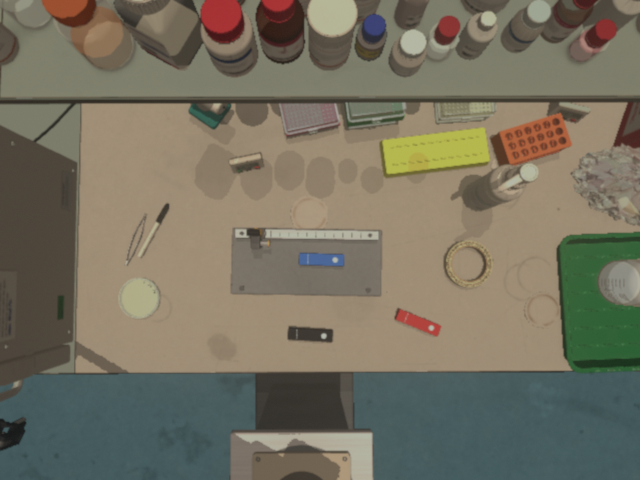

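```bash
python3 - <<'E'
import cv2
a=cv2.imread('pics/scene0.png')[170:370,220:420]; cv2.imwrite('pics/scene0c.png',cv2.resize(a,(600,600),interpolation=cv2.INTER_CUBIC))
a=cv2.imread('pics/top0.png')[215:350,215:450]; cv2.imwrite('pics/top0c.png',cv2.resize(a,(800,460),interpolation=cv2.INTER_CUBIC))
E
```

```text
(no output)
```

View pics/scene0c.png

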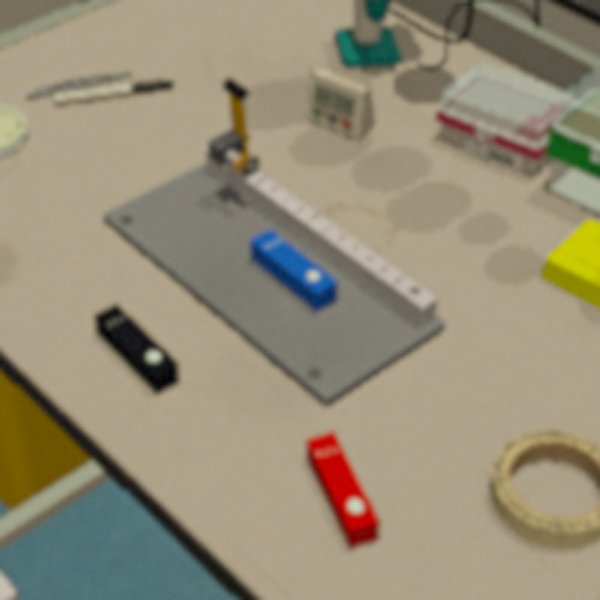

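View pics/top0c.png

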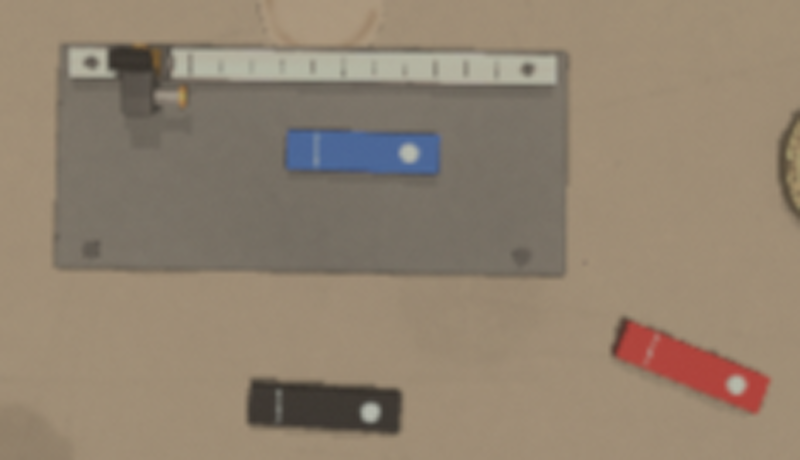

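```bash
cat > h.py <<'E'
import numpy as np, json
from scipy.spatial.transform import Rotation as R
def proj(p,P):
    T=np.linalg.inv(np.array(p["world_from_camera"])); P=np.atleast_2d(P)
    c=P@T[:3,:3].T+T[:3,3]; K=np.array(p["K"])
    q=np.c_[c[:,0],-c[:,1],-c[:,2]]@K.T
    return q[:,:2]/q[:,2:]
def ray(p,uv,z):
    T=np.array(p["world_from_camera"]);K=np.array(p["K"])
    d=np.linalg.inv(K)@[uv[0],uv[1],1]; d=T[:3,:3]@[d[0],-d[1],-d[2]]; o=T[:3,3]
    return o+d*(z-o[2])/d[2]
def fw(f,P): # fixture->world, f=(x,y,yaw)
    c,s=np.cos(f[2]),np.sin(f[2]); P=np.atleast_2d(P).astype(float)
    return np.c_[f[0]+c*P[:,0]-s*P[:,1], f[1]+s*P[:,0]+c*P[:,1], P[:,2]]
E
python3 - <<'E'
from h import *
from plant import imaging,bot
from scipy.optimize import least_squares
A,B,C,D=[75,170,12],[75,-170,12],[-75,-170,12],[-75,170,12]
obs={"top":([A,B,C,D],[(233.2,227.9),(381.9,230.3),(381,295.4),(231.2,293.7)]),
"scene":([D,C,B],[(255,242.3),(329.3,304),(367.3,278.3)])}
for ks in (["top"],["scene"],["top","scene"]):
    def res(f): return np.concatenate([(proj(imaging.camera_params(k),fw(f,obs[k][0]))-obs[k][1]).ravel() for k in ks])
    r=least_squares(res,[500,0,0]); print(ks,r.x.round(4),r.fun.round(1))
f=r.x
p=imaging.camera_params("top")
k=3.406
for n,uv in dict(c1=(286,130),c2=(440,134),c3=(438,175),c4=(285,168)).items():
    print(n, ray(p,(uv[0]/k+215,uv[1]/k+215),38).round(1))
s=bot.observe(); print(R.from_rotvec(s["tcp_rot"]).as_matrix().round(3))
T=imaging.camera_params("wrist")["world_from_camera"]
print(R.from_rotvec(s["tcp_rot"]).as_matrix().T@(T[:3,3]-s["position"]))
E
```

```text
['top'] [ 5.281979e+02 -1.549930e+01 -1.850000e-02] [-0.7 -0.4  0.2 -0.5  0.7  0.7 -0.3  0.1]
['scene'] [ 5.300219e+02 -1.883060e+01 -2.620000e-02] [-1.1 -0.8 -0.7  0.4  1.8 -0.1]
['top', 'scene'] [ 5.287778e+02 -1.641430e+01 -1.890000e-02] [-0.2 -0.7  0.6 -0.7  1.1  0.5  0.1 -0.1 -2.2 -0.8 -1.2 -0.   1.  -0.6]
c1 [546.6   1.9  38. ]
c2 [543.6 -98.5  38. ]
c3 [516.9 -97.   38. ]
c4 [521.8   2.6  38. ]
[[-0.904  0.427 -0.   ]
 [ 0.427  0.904 -0.   ]
 [ 0.    -0.    -1.   ]]
[  72.77672971   -1.38735161 -141.63515857]
```

Emit:
{"op": "send_rows", "data": {"commands": [[[100, -0.027, -0.042, 0, 0, 0, 0], [100, -0.055, -0.085, 0, 0, 0, 0], [100, -0.082, -0.127, 0, 0, 0, 0], [100, -0.125, -0.158, 0, 0, 0, -3], [100, -0.168, -0.189, 0, 0, 0, -6], [100, -0.211, -0.22, 0, 0, 0, -9], [100, -0.254, -0.252, 0, 0, 0, -12], [100, -0.297, -0.283, 0, 0, 0, -15], [100, -0.34, -0.314, 0, 0, 0, -18], [100, -0.383, -0.345, 0, 0, 0, -21], [100, -0.425, -0.376, 0, 0, 0, -24.2], [100, -0.425, -0.376, 0, 0, 0, -24.2]]]}}

```text
clock: 2.05
position: [480.9, 18.2, 231.3]
tcp_rot: [0.035, 3.141, -0.001]
force: [-0.8, -0.7, -0.9]
opening: 85.6
```

```bash
python3 - <<'E'
from h import *
from plant import imaging,bot
import cv2,pickle
s=bot.observe(); p=imaging.camera_params("wrist"); im=imaging.camera("wrist")
print(s["clock"],s["position"],s["joint_vel"].round(3)); cv2.imwrite("pics/w1.png",im); pickle.dump(p,open("w1.pkl","wb"))
print(R.from_rotvec(s["tcp_rot"]).as_matrix().round(4))
for t in ["fixture","leaf_knob","bar_center"]:
    print(t,[(r["rect"],round(r["confidence"],2)) for r in imaging.search_frame(t,"wrist")][:4])
E
```

```text
2.05 [480.92221043  18.19875137 231.27129056] [ 0.063 -0.028  0.027  0.026  0.02   0.076]
[[-9.998e-01  2.220e-02  1.000e-04]
 [ 2.220e-02  9.998e-01 -8.000e-04]
 [-2.000e-04 -8.000e-04 -1.000e+00]]
fixture [([130.2, 184.5, 333.7, 192.9], 0.85), ([609.8, 136.5, 30.2, 73.1], 0.7), ([561.5, 252.1, 78.5, 99.0], 0.32)]
leaf_knob [([379.8, 293.9, 61.5, 84.7], 0.76)]
bar_center [([214.2, 248.4, 98.5, 25.6], 0.89), ([227.5, 73.2, 108.2, 33.5], 0.89), ([0.5, 93.6, 99.9, 65.7], 0.56)]
```

View pics/w1.png

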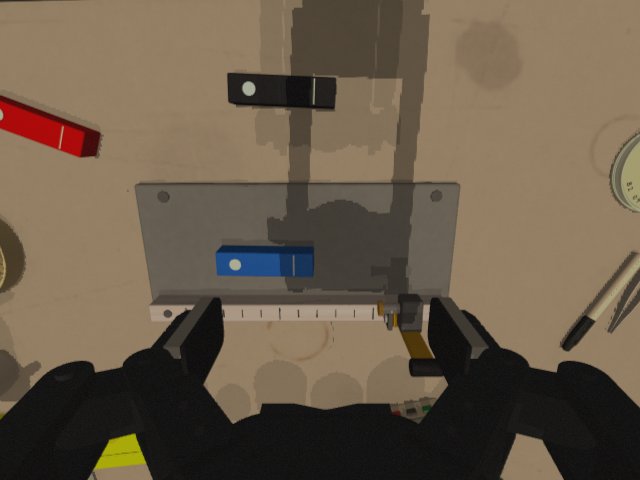

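```bash
python3 - <<'E'
import cv2
a=cv2.imread('pics/w1.png')
def z(n,x,y,w,h,k): cv2.imwrite(f'pics/{n}.png',cv2.resize(a[y:y+h,x:x+w],(w*k,h*k),interpolation=cv2.INTER_CUBIC))
z('w1a',120,170,130,160,4); z('w1b',370,170,120,220,3)
z('w1c',200,235,130,100,6)
E
```

```text
(no output)
```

View pics/w1a.png

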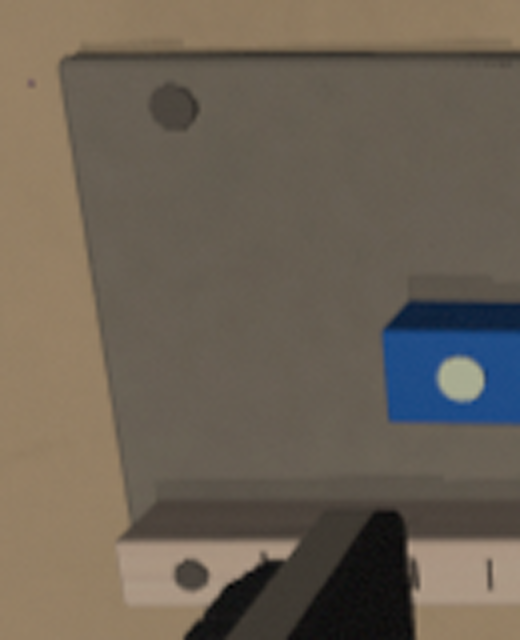

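View pics/w1b.png

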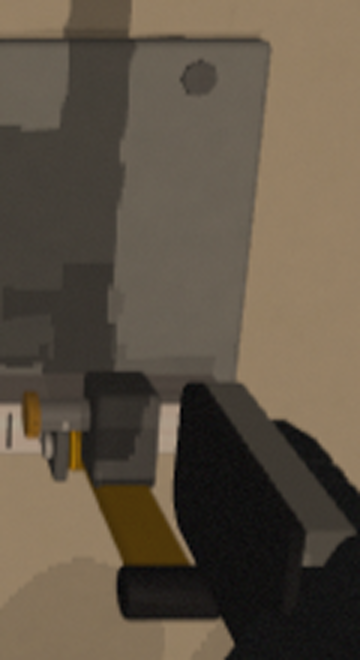

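View pics/w1c.png

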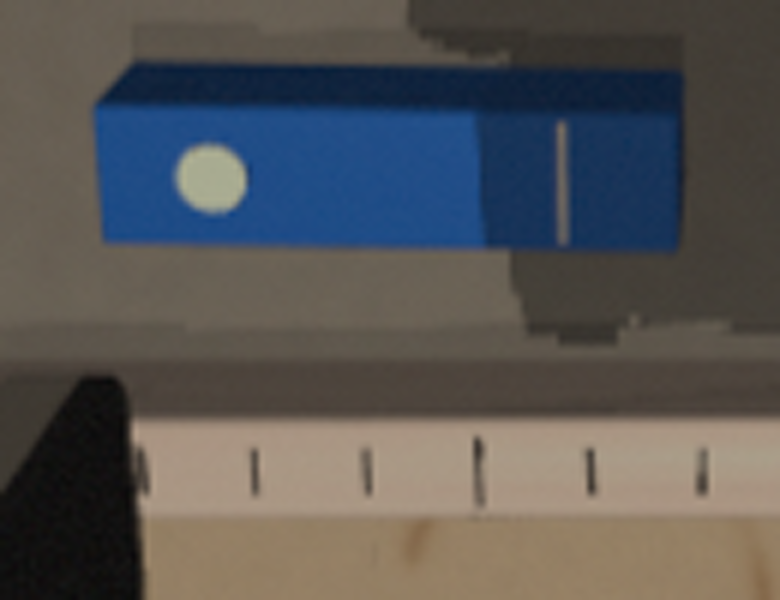

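```bash
python3 - <<'E'
from h import *
from scipy.optimize import least_squares
import pickle
p=pickle.load(open('w1.pkl','rb'))
C,D=[-75,-170,12],[-75,170,12]
def res(f):
    r=(proj(p,fw(f,[C,D]))-[(136.25,185),(459.3,184)]).ravel()
    e=[]
    for u,v,x in [(150,305,50),(270,304.2,50),(423,304.3,50),(270,320.8,70),(150,321,70)]:
        a,b=proj(p,fw(f,[[x,-170,38],[x,170,38]])); e.append(a[1]+(b[1]-a[1])*(u-a[0])/(b[0]-a[0])-v)
    return np.r_[r,e]
r=least_squares(res,[528,-16,0]); f=r.x; print(f.round(4),r.fun.round(2))
np.save('f.npy',f)
inv=lambda W:(np.array([[np.cos(f[2]),np.sin(f[2])],[-np.sin(f[2]),np.cos(f[2])]])@(W[:2]-f[:2])).round(1)
for uv in [(215.8,252.5),(313.3,254.2),(313.3,276.8),(217.2,275.3)]: 
    W=ray(p,uv,38); print(W.round(1),inv(W))
for th in (1.4,1.5,1.57,1.65,1.75):
    print(th,proj(p,fw(f,[[60-88*np.cos(th),y,48+88*np.sin(th)] for y in (97,110,123)])).round(1).tolist())
E
```

```text
[ 5.30577e+02 -1.28559e+01 -2.00000e-02] [-3.46 -1.26  3.45 -0.74  0.12  0.82  0.59  0.99  0.89]
[520.  -95.2  38. ] [ -8.9 -82.5]
[523.9   3.5  38. ] [-7.  16.3]
[548.6   2.8  38. ] [17.7 16. ]
[544.9 -96.5  38. ] [ 16.  -83.3]
1.4 [[411.9, 356.5], [428.4, 356.5], [444.8, 356.5]]
1.5 [[411.5, 366.8], [427.8, 366.8], [444.2, 366.8]]
1.57 [[411.0, 373.6], [427.3, 373.5], [443.5, 373.5]]
1.65 [[410.3, 380.7], [426.5, 380.7], [442.6, 380.7]]
1.75 [[409.3, 388.8], [425.2, 388.8], [441.1, 388.8]]
```

```bash
cat > fit.py <<'E'
from h import *
from scipy.optimize import least_squares
import pickle
from plant import imaging
p=pickle.load(open('w1.pkl','rb'))
A,B,C,D=[75,170,12],[75,-170,12],[-75,-170,12],[-75,170,12]
pt=imaging.camera_params("top")
def res(f,wt=True):
    q=dict(p); T=np.array(p["world_from_camera"]).copy(); 
    q["world_from_camera"]=T
    T[:3,3]+=[f[3],f[4],f[5]]
    K=np.array(p["K"]).copy(); K[0,0]*=f[6];K[1,1]*=f[6]; q["K"]=K
    r=(proj(q,fw(f,[C,D]))-[(136.25,185),(459.3,184)]).ravel()
    e=[]
    for u,v,x in [(150,305,50),(270,304.2,50),(423,304.3,50),(270,320.8,70),(150,321,70)]:
        a,b=proj(q,fw(f,[[x,-170,38],[x,170,38]])); e.append(a[1]+(b[1]-a[1])*(u-a[0])/(b[0]-a[0])-v)
    pr=[f[3]/2,f[4]/2,f[5]/3,(f[6]-1)/.01]
    t=(proj(pt,fw(f,[A,B,C,D]))-[(233.2,227.9),(381.9,230.3),(381,295.4),(231.2,293.7)]).ravel()
    return np.r_[r,e,pr,t]
r=least_squares(res,[528,-16,0,0,0,0,1]); print(r.x.round(4),r.fun.round(2))
E
python3 fit.py
```

```text
[ 5.289666e+02 -1.501190e+01 -1.830000e-02 -2.402700e+00 -1.521500e+00
  1.610000e+00  9.878000e-01] [-0.84  0.24  0.43  0.23 -0.5   0.02 -0.44 -0.09 -0.02 -1.2  -0.76  0.54
 -1.22 -0.88 -0.69  0.   -0.85  0.48  0.33 -0.48 -0.18]
```

Emit:
{"op": "send_rows", "data": {"commands": [[[60, -0.034, 0.026, 0.01, 0, 0, 0], [60, -0.068, 0.052, 0.02, 0, 0, 0], [60, -0.102, 0.078, 0.03, 0, 0, 0], [60, -0.102, 0.078, 0.03, 0, 0, 0]]]}}

```text
clock: 2.75
position: [583.1, 100.5, 198.9]
tcp_rot: [-0.023, -3.138, -0.0]
force: [-0.4, -0.2, -0.1]
opening: 51.0
```

```bash
cat > snap.py <<'E'
import sys
from h import *
from plant import imaging,bot
import cv2,pickle
n=sys.argv[1]; cam=sys.argv[2] if len(sys.argv)>2 else "wrist"
s=bot.observe(); p=imaging.camera_params(cam); im=imaging.camera(cam)
print(s["clock"],s["position"].round(1),s["force"].round(2),round(s["opening"],1)); cv2.imwrite(f"pics/{n}.png",im); pickle.dump(p,open(n+".pkl","wb"))
if len(sys.argv)>3:
    x,y,w,h,k=map(int,sys.argv[3:8]); cv2.imwrite(f"pics/{n}.png",cv2.resize(im[y:y+h,x:x+w],(w*k,h*k),interpolation=cv2.INTER_CUBIC))
E
python3 snap.py w2; python3 - <<'E'
from plant import imaging
print([(r["rect"],round(r["confidence"],2)) for r in imaging.search_frame("leaf_knob","wrist")][:4])
E
```

```text
2.75 [583.1 100.5 198.9] [-0.38 -0.15 -0.14] 51.0
[([95.6, 152.3, 123.7, 30.8], 0.73), ([285.3, 198.3, 55.0, 78.2], 0.67)]
```

View pics/w2.png

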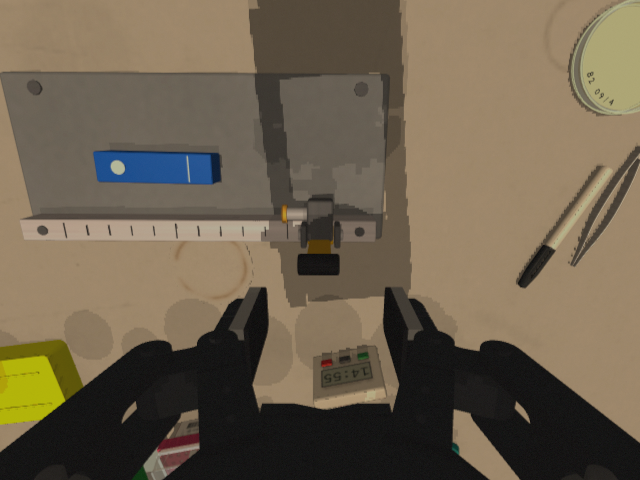

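```bash
python3 - <<'E'
from h import *
import pickle
from plant import bot
p=pickle.load(open('w2.pkl','rb'))
for z in (129,136,143): print(z,ray(p,(319,264),z))
print(ray(p,(326,264),136))
# fence edges
f=[529,-15,-.0183]
print(proj(p,fw(f,[[-75,-170,12],[-75,170,12],[50,-170,38],[50,170,38]])))
for th in (1.5,1.57,1.65,1.75):
    print(th,proj(p,fw(f,[[60-88*np.cos(th),y,48+88*np.sin(th)] for y in (97,110,123)])).round(1).tolist())
s=bot.observe();print(R.from_rotvec(s["tcp_rot"]).as_matrix().round(4), s["position"])
E
```

```text
129 [589.80253985  95.0378796  129.        ]
136 [587.17291607  95.21255779 136.        ]
143 [584.5432923   95.38723598 143.        ]
[587.23356396  99.58619742 136.        ]
[[ -5.99980821  68.39082024]
 [389.75194951  70.25049134]
 [  4.35351945 217.26039456]
 [387.00574579 218.90102639]]
1.5 [[296.1, 260.2], [317.0, 260.3], [337.8, 260.4]]
1.57 [[296.3, 269.6], [317.0, 269.6], [337.7, 269.7]]
1.65 [[296.5, 279.8], [317.0, 279.8], [337.5, 279.9]]
1.75 [[296.9, 291.6], [317.1, 291.7], [337.3, 291.8]]
[[-9.999e-01  1.610e-02 -1.300e-03]
 [ 1.610e-02  9.999e-01 -2.000e-04]
 [ 1.300e-03 -2.000e-04 -1.000e+00]] [582.60078865  98.66384264 200.9060538 ]
```

Emit:
{"op": "send_rows", "data": {"commands": [[[60, -0.003, -0.004, 0.03, 0, 0, 0], [60, -0.003, -0.004, 0.06, 0, 0, 0], [60, -0.003, -0.004, 0.084, 0, 0, 0], [60, -0.003, -0.004, 0.084, 0, 0, 0]]], "grip_force": 20}}

```text
clock: 3.35
position: [584.2, 93.0, 116.1]
tcp_rot: [-0.029, -3.138, 0.001]
force: [-0.5, -0.4, 1.0]
opening: 51.1
```

```bash
python3 snap.py w3
```

```text
3.35 [584.2  93.  116.1] [-0.49 -0.41  0.96] 51.1
```

View pics/w3.png

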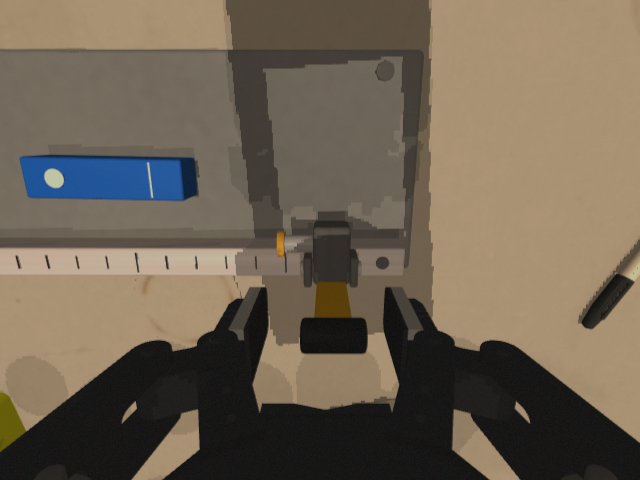

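Emit:
{"op": "send_rows", "data": {"commands": [[[60, -0.002, 0.003, 0, 0, 0, 0], [40, -0.002, 0.003, 0, 0, 0, 0], [10, -0.002, 0.003, 0, 0, 0, 0], [10, -0.002, 0.003, 0, 0, 0, 0], [10, -0.002, 0.003, 0, 0, 0, 0]]], "grip_force": 20}}

```text
clock: 4.03
position: [589.2, 96.0, 118.8]
tcp_rot: [0.029, 3.139, -0.0]
force: [-2.4, -1.9, 6.1]
opening: 25.6
```

```bash
python3 snap.py w4
```

```text
4.025 [589.2  96.  118.8] [-2.44 -1.91  6.08] 25.6
```

View pics/w4.png

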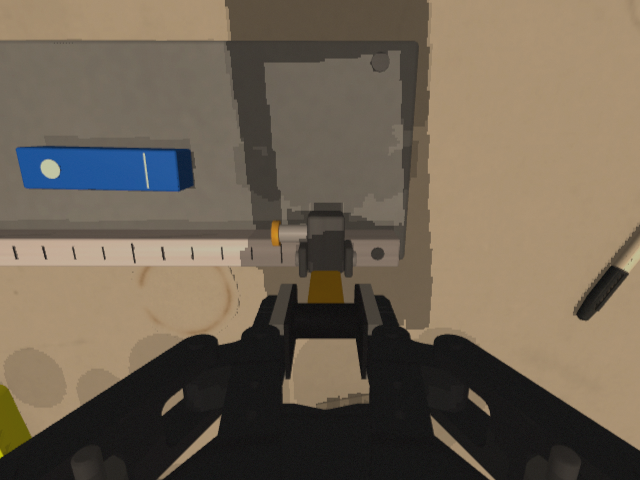

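Emit:
{"op": "send_rows", "data": {"commands": [[[10, 0.0075, 0, 0.0007, 0, 0, 0], [10, 0.0152, 0, 0.002, 0, 0, 0], [10, 0.0279, 0, 0.0059, 0, 0, 0], [10, 0.0398, 0, 0.0116, 0, 0, 0], [10, 0.0507, 0, 0.019, 0, 0, 0], [10, 0.0604, 0, 0.0279, 0, 0, 0]]]}}

```text
clock: 4.82
position: [527.3, 97.3, 89.0]
tcp_rot: [0.029, 3.141, -0.0]
force: [3.2, -2.3, -0.1]
opening: 25.6
```

```bash
python3 snap.py w5
```

```text
4.825 [527.3  97.3  89. ] [ 3.15 -2.25 -0.06] 25.6
```

View pics/w5.png

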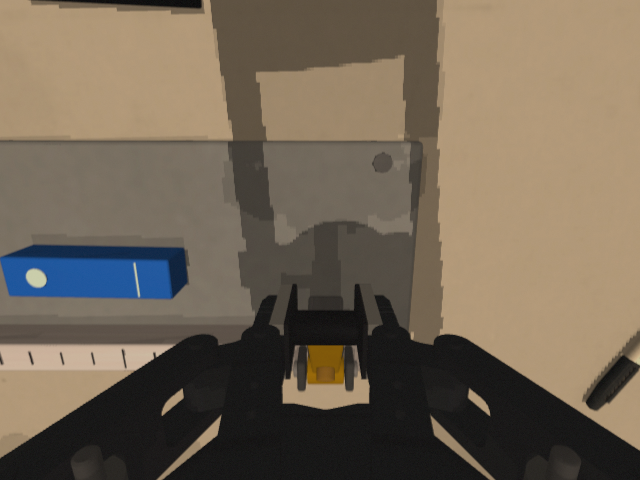

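Emit:
{"op": "send_rows", "data": {"commands": [[[10, 0.0082, 0, 0.0103, 0, 0, 0], [10, 0.0148, 0, 0.0217, 0, 0, 0], [10, 0.0197, 0, 0.034, 0, 0, 0], [10, 0.0226, 0, 0.0468, 0, 0, 0], [10, 0.0235, 0, 0.0556, 0, 0, 0]]]}}

```text
clock: 5.5
position: [503.7, 97.8, 32.5]
tcp_rot: [-0.029, -3.14, 0.0]
force: [-2.0, -2.8, 2.8]
opening: 25.8
```

Emit:
{"op": "send_rows", "data": {"commands": [[[10, 0.0001, 0, 0.0025, 0, 0, 0], [10, 0.0001, 0, 0.0045, 0, 0, 0]]]}}

```text
clock: 5.75
position: [503.7, 97.8, 28.8]
tcp_rot: [-0.029, -3.14, 0.0]
force: [-3.9, -3.5, 2.4]
opening: 25.6
```

Emit:
{"op": "send_rows", "data": {"commands": [[[10, 0, 0, 0.0015, 0, 0, 0], [10, 0, 0, 0.002, 0, 0, 0]]]}}

```text
clock: 6.0
position: [503.8, 97.8, 27.5]
tcp_rot: [-0.029, -3.14, 0.0]
force: [-9.0, -3.4, 10.7]
opening: 25.3
```

```bash
python3 snap.py s5 scene 220 170 200 200 3
```

```text
6.0 [503.8  97.8  27.5] [-9.03 -3.37 10.7 ] 25.3
```

View pics/s5.png

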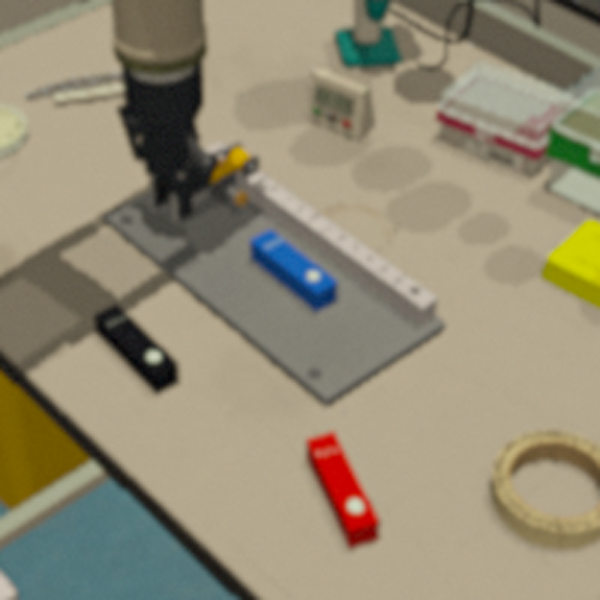

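Emit:
{"op": "send_rows", "data": {"commands": [[[60, 0, 0, -0.002, 0, 0, 0], [60, 0, 0, -0.002, 0, 0, 0], [60, 0, 0, -0.002, 0, 0, 0], [60, 0, 0, -0.04, 0, 0, 0], [60, 0, 0, -0.09, 0, 0, 0], [60, 0, 0, -0.13, 0, 0, 0], [60, 0.03, -0.05, -0.17, 0, 0, 0], [60, 0.03, -0.1, -0.17, 0, 0, 0], [60, 0.03, -0.1, -0.17, 0, 0, 0], [60, 0.03, -0.1, -0.17, 0, 0, 0]]]}}

```text
clock: 7.3
position: [472.5, -1.4, 197.0]
tcp_rot: [-0.031, -3.141, -0.001]
force: [-0.1, -0.5, -0.2]
opening: 51.0
```

```bash
python3 snap.py w6
```

```text
7.3 [472.5  -1.4 197. ] [-0.08 -0.47 -0.21] 51.0
```

View pics/w6.png

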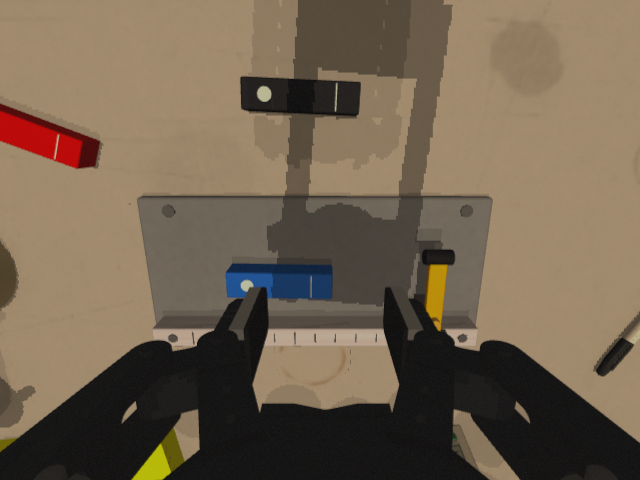

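Emit:
{"op": "send_rows", "data": {"commands": [[[60, -0.009, -0.015, 0.04, 0, 0, 0], [60, -0.018, -0.03, 0.09, 0, 0, 0], [60, -0.027, -0.0445, 0.137, 0, 0, 0], [60, -0.027, -0.0445, 0.16, 0, 0, 0], [60, -0.027, -0.0445, 0.179, 0, 0, 0], [60, -0.027, -0.0445, 0.179, 0, 0, 0]]]}}

```text
clock: 8.1
position: [496.7, -44.9, 15.9]
tcp_rot: [-0.026, -3.137, -0.002]
force: [-0.0, 0.9, 0.7]
opening: 51.6
```

```bash
python3 snap.py w7
```

```text
8.1 [496.7 -44.9  15.9] [-0.05  0.92  0.72] 51.6
```

View pics/w7.png

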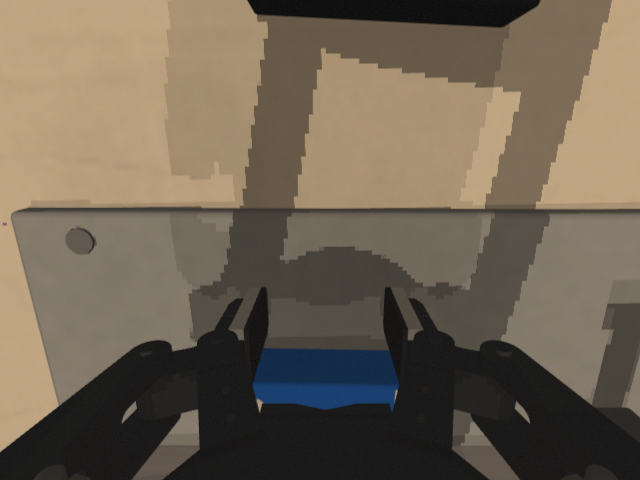

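Emit:
{"op": "send_rows", "data": {"commands": [[[60, -0.006, 0, 0, 0, 0, 0], [60, -0.011, 0, 0, 0, 0, 0], [60, -0.016, 0, 0, 0, 0, 0], [60, -0.021, 0, 0, 0, 0, 0], [60, -0.026, 0, 0, 0, 0, 0], [60, -0.03, 0, 0, 0, 0, 0], [60, -0.034, 0, 0, 0, 0, 0], [60, -0.037, 0, 0, 0, 0, 0], [60, -0.037, 0, 0, 0, 0, 0]]]}}

```text
clock: 9.28
position: [536.0, -47.3, 18.3]
tcp_rot: [0.029, 3.141, 0.0]
force: [0.3, -0.1, -0.4]
opening: 51.2
```

```bash
python3 snap.py t8 top 215 215 235 135 3
```

```text
9.275 [536.  -47.3  18.3] [ 0.28 -0.15 -0.36] 51.2
```

View pics/t8.png

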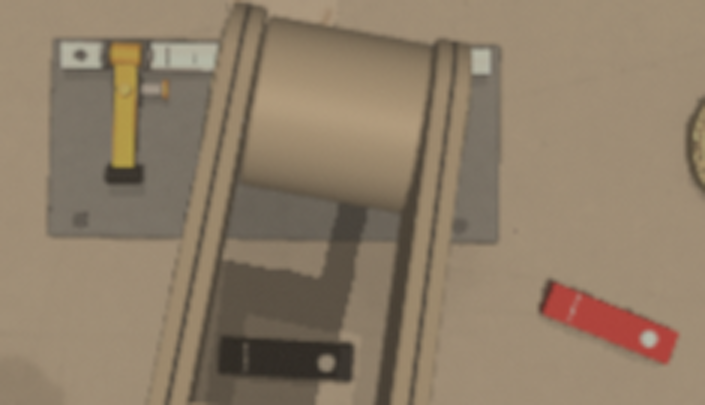

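Emit:
{"op": "send_rows", "data": {"commands": [[[60, -0.0015, 0, 0, 0, 0, 0], [60, -0.003, 0, 0, 0, 0, 0], [60, -0.0045, 0, 0, 0, 0, 0], [60, -0.0045, 0, 0, 0, 0, 0]]]}}

```text
clock: 9.82
position: [540.3, -47.4, 18.3]
tcp_rot: [0.029, 3.141, -0.0]
force: [-0.8, -0.7, -0.9]
opening: 51.3
```

Emit:
{"op": "send_rows", "data": {"commands": [[[60, -0.0015, 0, 0, 0, 0, 0], [60, -0.0025, 0, 0, 0, 0, 0], [60, -0.0025, 0, 0, 0, 0, 0]]]}}

```text
clock: 10.2
position: [542.8, -47.4, 18.3]
tcp_rot: [0.029, 3.141, -0.0]
force: [0.6, -0.3, -0.7]
opening: 51.3
```

Emit:
{"op": "send_rows", "data": {"commands": [[[60, -0.001, 0, 0, 0, 0, 0], [60, -0.002, 0, 0, 0, 0, 0], [60, -0.002, 0, 0, 0, 0, 0]]]}}

```text
clock: 10.58
position: [544.0, -47.4, 18.2]
tcp_rot: [-0.029, -3.14, -0.0]
force: [-5.1, 0.2, 5.1]
opening: 51.1
```

Emit:
{"op": "send_rows", "data": {"commands": [[[60, -0.001, 0, 0, 0, 0, 0], [60, -0.002, 0, 0, 0, 0, 0], [60, -0.002, 0, 0, 0, 0, 0]]]}}

```text
clock: 10.95
position: [544.0, -47.4, 18.0]
tcp_rot: [-0.029, -3.136, -0.0]
force: [-16.3, -0.3, 12.5]
opening: 51.5
```

Emit:
{"op": "send_rows", "data": {"commands": [[[60, 0.004, 0, 0, 0, 0, 0], [60, 0.02, 0, 0, 0, 0, 0], [60, 0.03, 0, -0.05, 0, 0, 0], [60, 0.04, 0, -0.1, 0, 0, 0], [30, 0.06, 0, -0.15, 0, 0, 0], [0, 0.06, 0, -0.17, 0, 0, 0], [0, 0.06, 0, -0.17, 0, 0, 0], [0, 0.06, 0, -0.17, 0, 0, 0]]]}}

```text
clock: 11.95
position: [486.3, -46.2, 186.9]
tcp_rot: [-0.029, -3.14, -0.0]
force: [-0.6, 0.4, -0.7]
opening: 0.3
```

```bash
python3 snap.py w9
```

```text
11.95 [486.3 -46.2 186.9] [-0.63  0.41 -0.66] 0.3
```

View pics/w9.png

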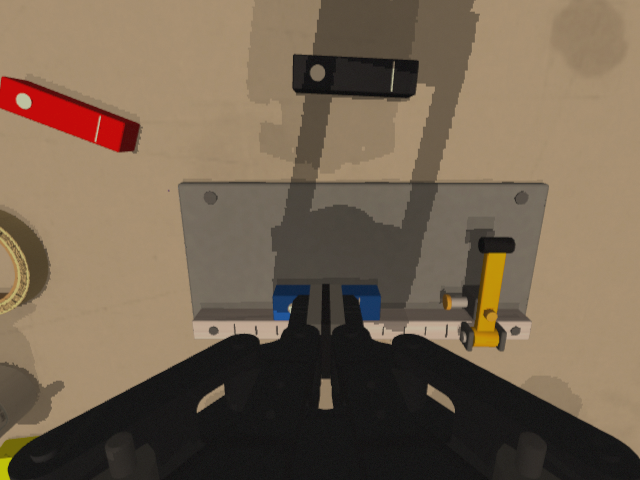

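```bash
python3 - <<'E'
from h import *
import pickle
p=pickle.load(open('w9.pkl','rb'))
for uv,z in [((273.5,292),38),((380,292),38),((273.5,320),38),((380,320),38),((443,302),26)]: print(uv,ray(p,uv,z).round(1))
E
```

```text
(273.5, 292) [549.3 -95.8  38. ]
(380, 292) [551.1   1.   38. ]
(273.5, 320) [577.9 -97.5  38. ]
(380, 320) [579.6   1.8  38. ]
(443, 302) [568.3  63.4  26. ]
```

Emit:
{"op": "send_rows", "data": {"commands": [[[0, -0.027, -0.027, 0.0, 0, 0, 0], [0, -0.054, -0.054, 0.04, 0, 0, 0], [0, -0.081, -0.08, 0.08, 0, 0, 0], [0, -0.081, -0.08, 0.117, 0, 0, 0], [0, -0.081, -0.08, 0.117, 0, 0, 0]]]}}

```text
clock: 12.62
position: [562.0, -126.7, 65.4]
tcp_rot: [-0.03, -3.131, -0.005]
force: [0.2, 0.7, 0.9]
opening: -0.2
```

```bash
python3 snap.py w10
```

```text
12.625 [ 562.  -126.7   65.4] [0.16 0.65 0.89] -0.2
```

View pics/w10.png

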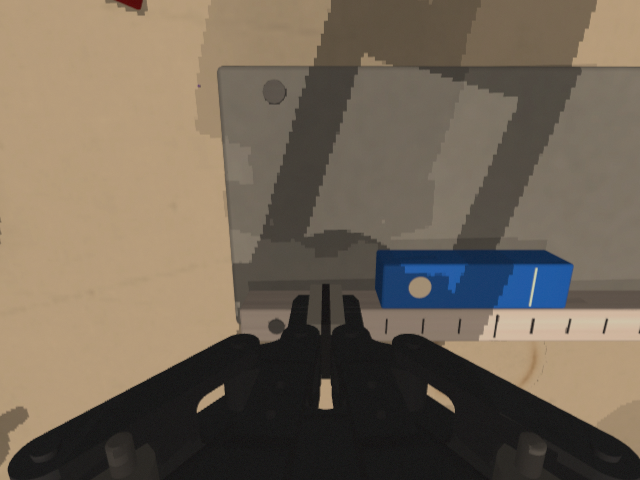

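Emit:
{"op": "send_rows", "data": {"commands": [[[0, 0, 0, 0.025, 0, 0, 0], [0, 0, 0, 0.048, 0, 0, 0], [0, 0, 0, 0.048, 0, 0, 0], [0, 0, 0, 0.048, 0, 0, 0]]]}}

```text
clock: 13.18
position: [567.5, -128.0, 25.5]
tcp_rot: [0.028, 3.139, -0.001]
force: [-0.1, 0.5, 0.1]
opening: -0.3
```

```bash
python3 snap.py w11
```

```text
13.175 [ 567.5 -128.    25.5] [-0.08  0.54  0.07] -0.3
```

View pics/w11.png

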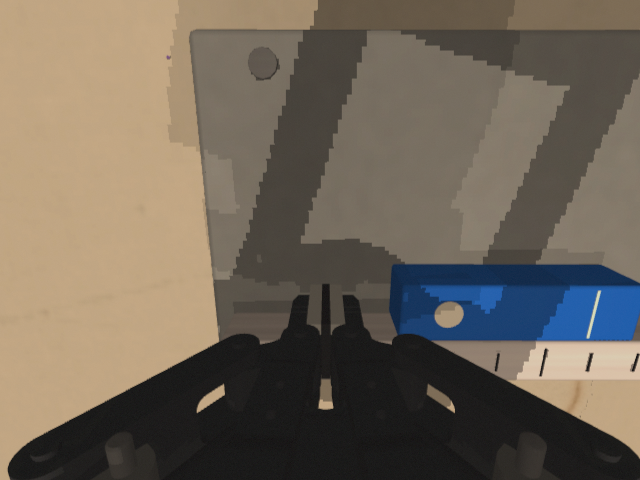

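Emit:
{"op": "send_rows", "data": {"commands": [[[0, 0.001, 0, 0.005, 0, 0, 0], [0, 0.001, 0.006, 0.005, 0, 0, 0], [0, 0.001, 0.011, 0.005, 0, 0, 0], [0, 0.001, 0.016, 0.005, 0, 0, 0], [0, 0.001, 0.021, 0.005, 0, 0, 0], [0, 0.001, 0.026, 0.005, 0, 0, 0], [0, 0.001, 0.031, 0.005, 0, 0, 0], [0, 0.001, 0.036, 0.005, 0, 0, 0], [0, 0.001, 0.041, 0.005, 0, 0, 0], [0, 0.001, 0.041, 0.005, 0, 0, 0]]]}}

```text
clock: 14.48
position: [565.9, -86.3, 18.3]
tcp_rot: [-0.028, -3.141, -0.0]
force: [-0.2, 0.2, -0.5]
opening: -0.3
```

```bash
python3 snap.py w12
```

```text
14.475 [565.9 -86.3  18.3] [-0.22  0.15 -0.49] -0.3
```

View pics/w12.png

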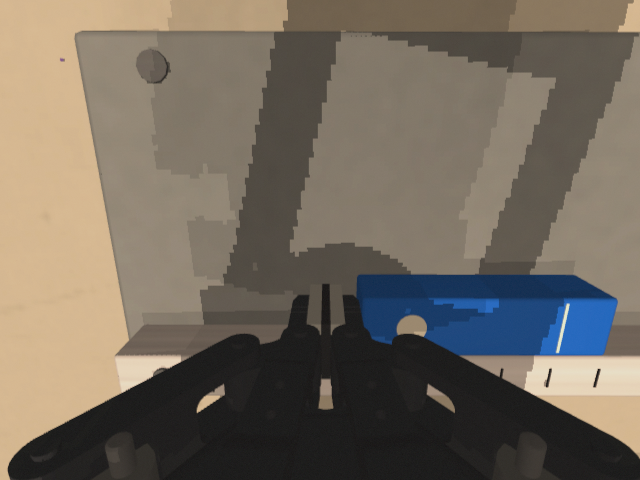

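Emit:
{"op": "send_rows", "data": {"commands": [[[0, 0, 0.005, 0, 0, 0, 0], [0, 0, 0.01, 0, 0, 0, 0], [0, 0, 0.015, 0, 0, 0, 0], [0, 0, 0.02, 0, 0, 0, 0], [0, 0, 0.024, 0, 0, 0, 0], [0, 0, 0.027, 0, 0, 0, 0], [0, 0, 0.027, 0, 0, 0, 0]]]}}

```text
clock: 15.4
position: [566.5, -59.6, 18.3]
tcp_rot: [0.028, 3.141, 0.0]
force: [0.4, -1.0, -0.6]
opening: 0.0
```

```bash
python3 snap.py s13 scene 220 170 200 200 3;  python3 snap.py w13
```

```text
15.4 [566.5 -59.6  18.3] [ 0.44 -0.99 -0.59] 0.0
15.45 [566.5 -59.7  18.3] [0.55 0.48 0.92] -0.3
```

View pics/s13.png

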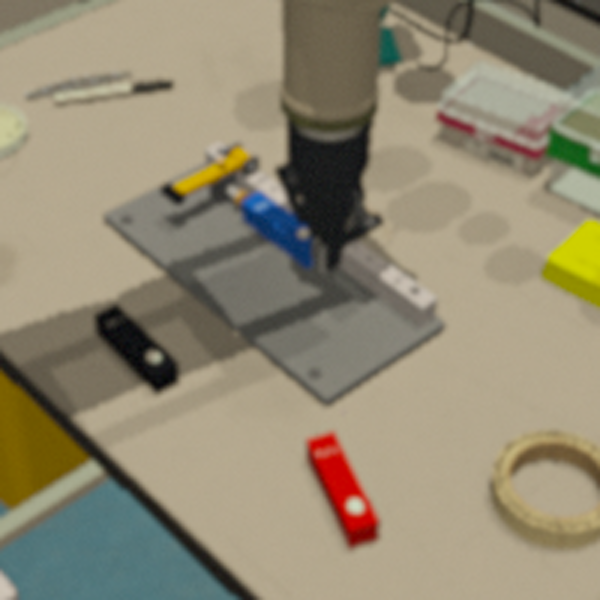

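View pics/w13.png

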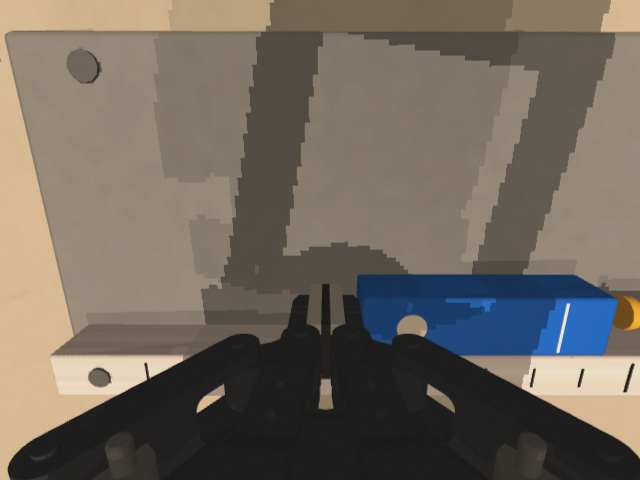

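Emit:
{"op": "send_rows", "data": {"commands": [[[0, 0, 0.001, 0, 0, 0, 0], [0, 0, 0.002, 0, 0, 0, 0], [0, 0, 0.003, 0, 0, 0, 0], [0, 0, 0.003, 0, 0, 0, 0]]]}}

```text
clock: 16.0
position: [566.5, -56.8, 18.3]
tcp_rot: [0.029, 3.141, 0.0]
force: [-0.8, -0.5, 0.8]
opening: -0.2
```

Emit:
{"op": "send_rows", "data": {"commands": [[[0, 0, 0.001, 0, 0, 0, 0], [0, 0, 0.002, 0, 0, 0, 0], [0, 0, 0.002, 0, 0, 0, 0]]]}}

```text
clock: 16.38
position: [566.5, -54.7, 18.3]
tcp_rot: [0.029, 3.141, 0.0]
force: [-0.6, -0.1, -0.0]
opening: -0.1
```

Emit:
{"op": "send_rows", "data": {"commands": [[[0, 0, 0.001, 0, 0, 0, 0], [0, 0, 0.0015, 0, 0, 0, 0], [0, 0, 0.0015, 0, 0, 0, 0]]]}}

```text
clock: 16.75
position: [566.6, -53.3, 18.3]
tcp_rot: [0.029, 3.141, 0.0]
force: [0.4, -0.6, -0.3]
opening: -0.2
```

Emit:
{"op": "send_rows", "data": {"commands": [[[0, 0, 0.001, 0, 0, 0, 0], [0, 0, 0.0015, 0, 0, 0, 0], [0, 0, 0.0015, 0, 0, 0, 0]]]}}

```text
clock: 17.12
position: [566.6, -51.8, 18.3]
tcp_rot: [-0.029, -3.141, -0.0]
force: [0.7, -0.8, 0.2]
opening: -0.2
```

```bash
python3 snap.py w14
```

```text
17.125 [566.6 -51.8  18.3] [ 0.74 -0.77  0.18] -0.2
```

View pics/w14.png

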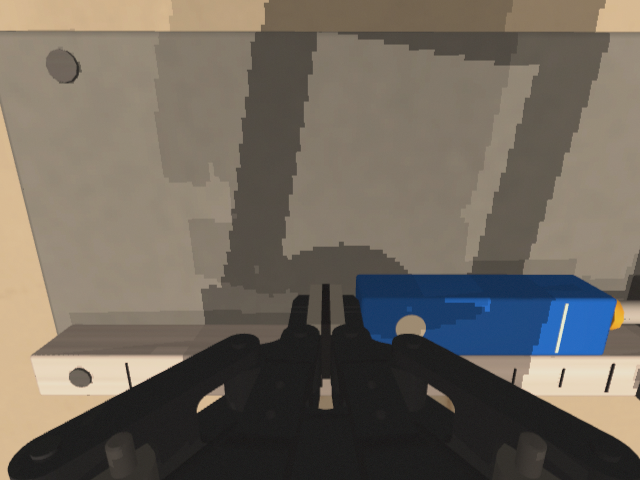

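Close to contact; the tip is about to meet the bar end. Continue in small steps.

Emit:
{"op": "send_rows", "data": {"commands": [[[0, 0, 0.0005, 0, 0, 0, 0], [0, 0, 0.001, 0, 0, 0, 0], [0, 0, 0.001, 0, 0, 0, 0]]]}}

```text
clock: 17.55
position: [566.6, -50.8, 18.3]
tcp_rot: [0.029, 3.141, -0.0]
force: [-0.5, -0.5, -0.8]
opening: -0.3
```

Emit:
{"op": "send_rows", "data": {"commands": [[[0, 0, 0.0005, 0, 0, 0, 0], [0, 0, 0.001, 0, 0, 0, 0], [0, 0, 0.001, 0, 0, 0, 0]]]}}

```text
clock: 17.92
position: [566.7, -49.8, 18.3]
tcp_rot: [0.029, 3.141, 0.0]
force: [-0.3, -0.5, 0.7]
opening: -0.1
```

Emit:
{"op": "send_rows", "data": {"commands": [[[0, 0, 0.0005, 0, 0, 0, 0], [0, 0, 0.001, 0, 0, 0, 0], [0, 0, 0.001, 0, 0, 0, 0]]]}}

```text
clock: 18.3
position: [566.6, -48.8, 18.3]
tcp_rot: [-0.029, -3.141, -0.0]
force: [1.0, -0.2, 0.2]
opening: -0.3
```

Emit:
{"op": "send_rows", "data": {"commands": [[[0, 0, 0.0005, 0, 0, 0, 0], [0, 0, 0.001, 0, 0, 0, 0], [0, 0, 0.001, 0, 0, 0, 0]]]}}

```text
clock: 18.68
position: [566.7, -47.8, 18.3]
tcp_rot: [0.029, 3.141, 0.0]
force: [-1.1, -1.2, 2.1]
opening: 0.1
```

Emit:
{"op": "send_rows", "data": {"commands": [[[0, 0, 0.0005, 0, 0, 0, 0], [0, 0, 0.001, 0, 0, 0, 0], [0, 0, 0.001, 0, 0, 0, 0]]]}}

```text
clock: 19.05
position: [566.7, -47.2, 18.3]
tcp_rot: [0.029, 3.141, -0.001]
force: [0.1, -4.1, 0.2]
opening: 0.0
```

Emit:
{"op": "send_rows", "data": {"commands": [[[0, 0, 0.0005, 0, 0, 0, 0], [0, 0, 0.001, 0, 0, 0, 0], [0, 0, 0.001, 0, 0, 0, 0]]]}}

```text
clock: 19.42
position: [566.8, -47.0, 18.4]
tcp_rot: [0.029, 3.141, -0.003]
force: [-0.7, -9.2, 1.5]
opening: 0.3
```

```bash
python3 snap.py w15
```

```text
19.425 [566.8 -47.   18.4] [-0.73 -9.22  1.51] 0.3
```

View pics/w15.png

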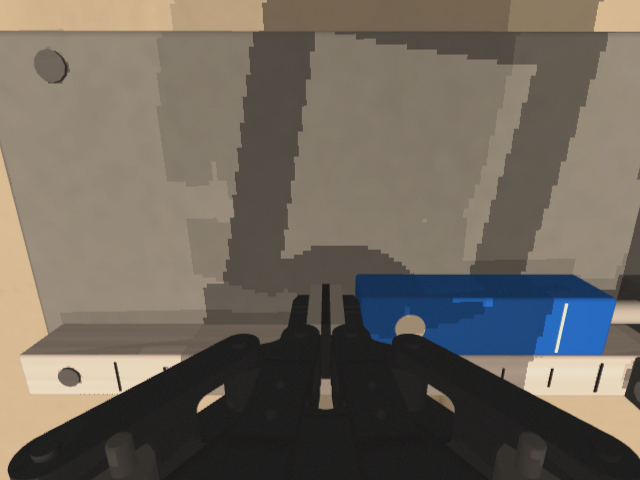

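Emit:
{"op": "send_rows", "data": {"commands": [[[0, 0, -0.002, 0, 0, 0, 0], [0, 0, -0.006, 0, 0, 0, 0], [0, 0, -0.025, 0, 0, 0, 0], [0, 0, -0.025, -0.05, 0, 0, 0], [30, 0.03, -0.025, -0.1, 0, 0, 0], [60, 0.06, 0.0, -0.15, 0, 0, 0], [60, 0.07, 0.05, -0.17, 0, 0, 0], [60, 0.07, 0.08, -0.17, 0, 0, 0], [60, 0.07, 0.08, -0.17, 0, 0, 0]]]}}

```text
clock: 20.6
position: [498.4, 36.3, 188.9]
tcp_rot: [0.025, 3.14, 0.0]
force: [-0.9, -0.1, 0.4]
opening: 51.3
```

```bash
python3 snap.py w16
```

```text
20.6 [498.4  36.3 188.9] [-0.93 -0.12  0.43] 51.3
```

View pics/w16.png

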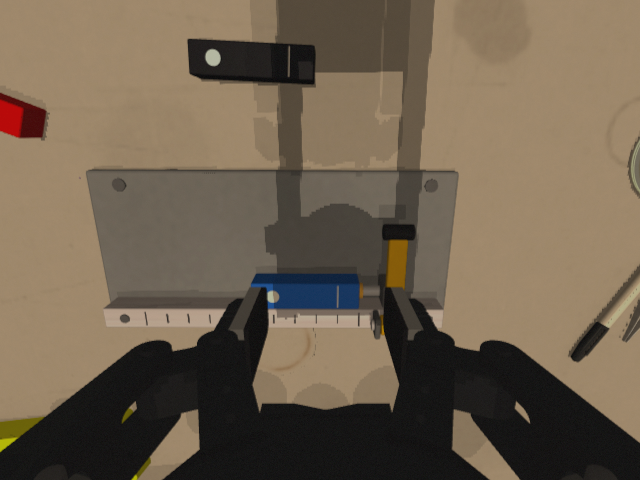

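Emit:
{"op": "send_rows", "data": {"commands": [[[60, -0.003, 0.03, 0.0, 0, 0, 0], [60, -0.005, 0.062, 0.03, 0, 0, 0], [60, -0.005, 0.062, 0.07, 0, 0, 0], [60, -0.005, 0.062, 0.09, 0, 0, 0], [60, -0.005, 0.062, 0.09, 0, 0, 0], [60, -0.005, 0.062, 0.09, 0, 0, 0]]]}}

```text
clock: 21.4
position: [505.1, 96.4, 99.1]
tcp_rot: [0.031, 3.141, -0.0]
force: [0.4, -0.5, 0.5]
opening: 51.3
```

```bash
python3 snap.py w17
```

```text
21.4 [505.1  96.4  99.1] [ 0.38 -0.48  0.5 ] 51.3
```

View pics/w17.png

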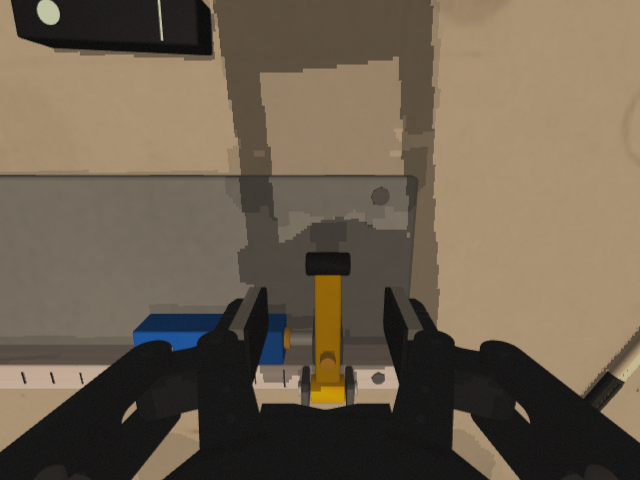

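Emit:
{"op": "send_rows", "data": {"commands": [[[60, 0.001, 0.001, 0.025, 0, 0, 0], [60, 0.001, 0.001, 0.05, 0, 0, 0], [60, 0.001, 0.001, 0.069, 0, 0, 0], [60, 0.001, 0.001, 0.069, 0, 0, 0], [40, 0.001, 0.001, 0.069, 0, 0, 0], [10, 0.001, 0.001, 0.069, 0, 0, 0], [10, 0.001, 0.001, 0.069, 0, 0, 0], [10, 0.001, 0.001, 0.069, 0, 0, 0]]], "grip_force": 20}}

```text
clock: 22.45
position: [504.7, 97.8, 31.1]
tcp_rot: [0.029, 3.139, -0.001]
force: [-1.4, -4.5, 6.6]
opening: 25.5
```

```bash
python3 snap.py w18
```

```text
22.45 [504.7  97.8  31.1] [-1.45 -4.5   6.57] 25.5
```

View pics/w18.png

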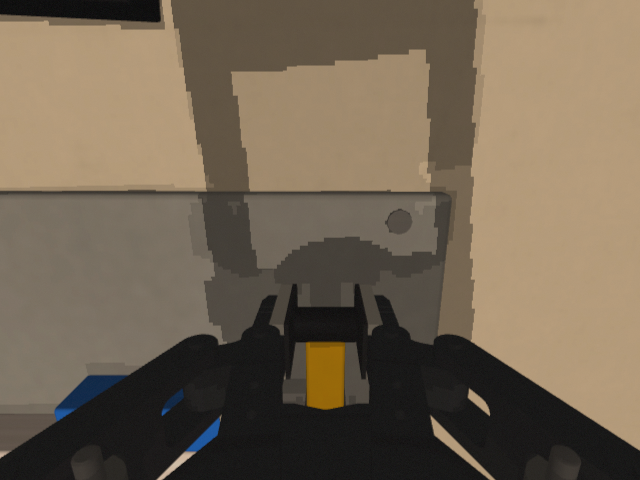

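Emit:
{"op": "send_rows", "data": {"commands": [[[10, -0.0001, 0, -0.0044, 0, 0, 0], [10, -0.0004, 0, -0.0088, 0, 0, 0], [10, -0.0013, 0, -0.0153, 0, 0, 0], [10, -0.0027, 0, -0.0218, 0, 0, 0], [10, -0.0069, 0, -0.0343, 0, 0, 0], [10, -0.013, 0, -0.046, 0, 0, 0], [10, -0.0207, 0, -0.0567, 0, 0, 0]]]}}

```text
clock: 23.38
position: [523.4, 97.4, 86.4]
tcp_rot: [-0.029, -3.139, 0.001]
force: [-1.0, -5.8, -4.7]
opening: 25.8
```

Emit:
{"op": "send_rows", "data": {"commands": [[[10, -0.0092, 0, -0.0094, 0, 0, 0], [10, -0.0198, 0, -0.0174, 0, 0, 0], [10, -0.0314, 0, -0.0236, 0, 0, 0], [10, -0.0438, 0, -0.0281, 0, 0, 0], [10, -0.0523, 0, -0.03, 0, 0, 0], [10, -0.0611, 0, -0.0311, 0, 0, 0], [10, -0.0699, 0, -0.0313, 0, 0, 0], [10, -0.0743, 0, -0.031, 0, 0, 0], [10, -0.0743, 0, -0.031, 0, 0, 0]]]}}

```text
clock: 24.5
position: [599.6, 96.0, 119.0]
tcp_rot: [0.029, 3.139, -0.001]
force: [-1.2, -6.8, 4.4]
opening: 25.4
```

```bash
python3 snap.py w19
```

```text
24.5 [599.6  96.  119. ] [-1.18 -6.83  4.36] 25.4
```

View pics/w19.png

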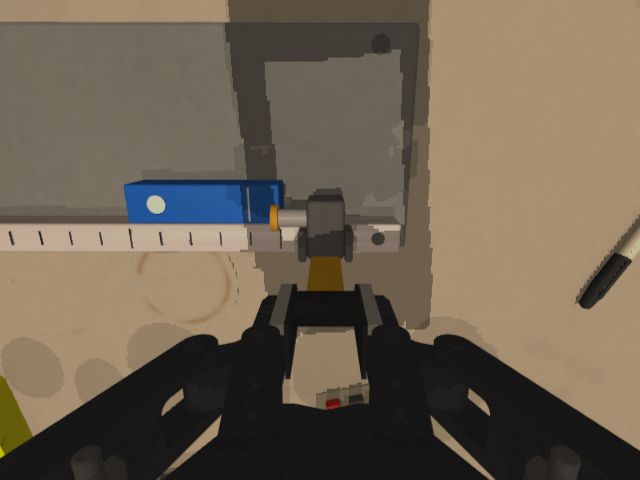

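Emit:
{"op": "send_rows", "data": {"commands": [[[60, 0, 0, 0, 0, 0, 0], [60, 0, 0, 0, 0, 0, 0], [60, 0, 0, 0, 0, 0, 0], [60, 0, 0, -0.03, 0, 0, 0], [60, 0, 0, -0.07, 0, 0, 0], [60, 0.03, -0.01, -0.1, 0, 0, 0], [60, 0.08, -0.03, -0.1, 0, 0, 0], [60, 0.13, -0.05, -0.1, 0, 0, 0], [60, 0.13, -0.05, -0.1, 0, 0, 0]]]}}

```text
clock: 25.68
position: [464.1, 48.4, 216.1]
tcp_rot: [-0.03, -3.14, 0.0]
force: [0.2, 0.6, 0.5]
opening: 51.4
```

```bash
python3 snap.py w20; python3 snap.py s20 scene 220 170 200 200 3
```

```text
25.675 [464.1  48.4 216.1] [0.23 0.61 0.49] 51.4
25.725 [466.3  48.9 217. ] [ 0.95 -0.17  0.37] 51.3
```

View pics/w20.png

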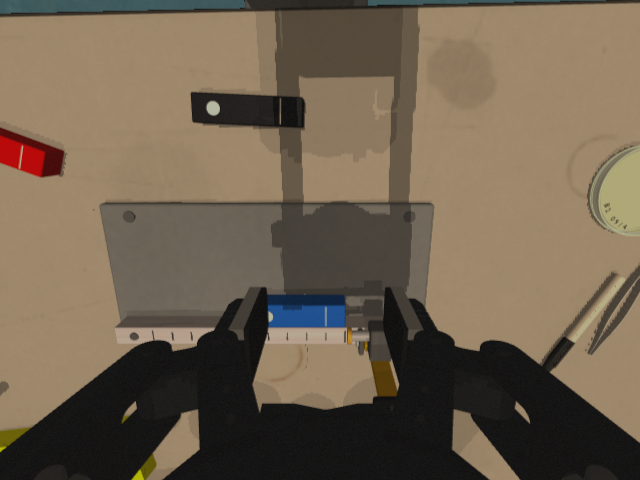

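View pics/s20.png

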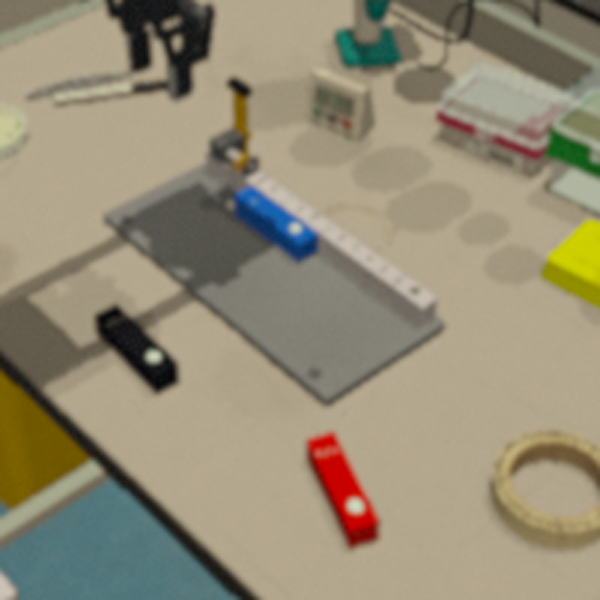

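```bash
python3 - <<'E'
import cv2,numpy as np
a=cv2.imread('pics/w16.png')[260:335,255:400];b=cv2.imread('pics/w20.png')[280:355,241:386]
cv2.imwrite('pics/cmp.png',cv2.resize(np.vstack([a,b]),None,fx=4,fy=4,interpolation=cv2.INTER_CUBIC))
E
```

```text
(no output)
```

View pics/cmp.png

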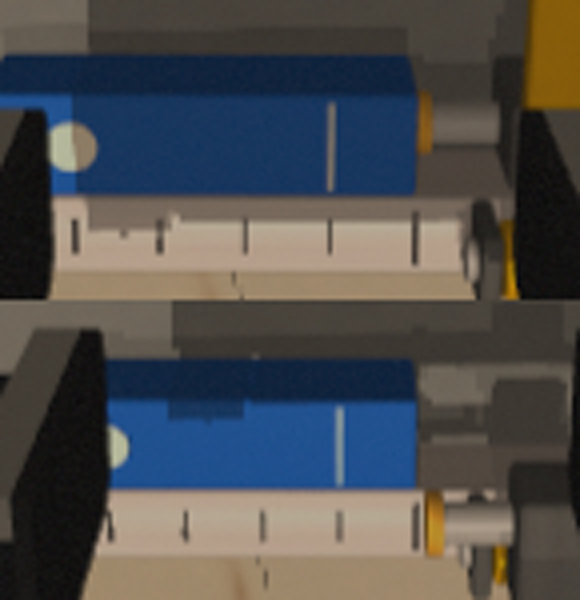

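The bar end sits at the same scale tick before and after the flip, and it is flat on the fence. The stop is up.

```bash
python3 - <<'E'
from plant import ticket
print(ticket.sign_off())
E
```

```text
the job is handed in; nothing more can be done
None
```

The job is done and handed in at about 26 s of the 72 s allowed. No verdict came back, as expected.

- **Stop down:** I pinched the knob and swung the yellow stop down until it met its end stop, at about 11 N.
- **Bar to fence:** I pushed the blue bar flat against the fence with both fingertips, peaking at about 16 N in x. I then slid it along the fence with the closed fingers.
- **Seating on the rod:** The bar met the rod about 8 mm further along than the last picture before contact suggested. I stopped pushing at 9.2 N, within the 4 to 20 N allowed, and backed off.
- **Stop up:** I swung the stop back up to roughly 1.65 rad by commanded motion (not measured from a picture), released it and drew the arm clear.

**Last checks:**
- The bar's end is level with the same fence tick before and after the flip, and the bar looks flat on the fence.
- The scene picture shows the stop still upright after release.
- The black and red bars, the tape roll and the timer look where they were. The petri dish and pen were judged only from partial views.
- The final wrench on the tool was only noise, about 1 N.

**One disagreement:** the wrist camera's image scale was about 1 to 2% off the fixture's stated size. I relied on touch and on positions relative to the fingers where it mattered.

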